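Fit and hold the inspection jig cover

ROBOT

A 6-joint arm with a two-finger parallel gripper is mounted at the origin on the work surface. World frame = base frame: x ahead of the robot, y to its left, z up, the work surface at z = 0. Lengths are in m, angles in rad, forces in N, time in s.
With the tool pointing down it reaches from about 0.225 to 0.725 m from the base axis. Payload 3.1 kg.
Tool frame: the origin (TCP) lies between the finger pads; the fingertips stand 19 mm ahead of it and the grasp point (between the pads) is the TCP; z points along the fingers, y is the line along which they close (so a half turn about z gives the same grasp; the last joint's range is limited). The gripper opens to 85 mm and grips with 20 to 120 N. Pads are 22 mm wide; open, the fingers measure 114 mm over their backs; the gripper's body (76 mm by 85 mm) begins 54 mm behind the grasp point. The pads swing forward as they close: fully open they stand 13 mm farther back than shut.
Start: joints at [-1.327, 0.048, 0.099, 1.622, 0, 1.443], TCP at [0.191, -0.489, 0.227] pointing down, gripper open.
Joint ranges: [-2.91, 2.91], [-0.99, 1.94], [-1.21, 1.42], [-2.12, 2.29], [-1.49, 1.47], [-3.14, 3.14]. Speed limits (rad/s): [2.79, 2.79, 3.14, 3.14, 3.14, 3.14].

INTERFACE

Orientations are given as [roll, pitch, yaw] about the fixed x, y, z axes, in that order (R = Rz(yaw) Ry(pitch) Rx(roll)).
In Python, from bench import * gives the robot as it stands.
- The arm moves only by the shell command python3 -m pendant 'ROWS' [FORCE]. ROWS is JSON, a list of rows, each an object of numbers: "dx", "dy", "dz": the shift along the world's x, y, z in mm; "wx", "wy", "wz": the turn, a rotation vector about the world's x, y, z in degrees; "jaw": the gripper command: -1 is shut, 1 is fully open, values between are in proportion. A call has exactly 10 rows; each row is the pose to reach, as a shift and turn from the pose commanded when the call began; what a row does not reach only later rows make up. A row lasts 1/12 s, in which the tool goes at most 41.7 mm and 7.16 degrees, less where a joint would pass 70% of its speed; a pose out of reach is approached as far as the arm can. A call with a gripper value outside its range is refused whole. The fingers move at their own pace and stop on an object; FORCE is the grip in N (left out, the last holds). Time passes only in rows, so rows that repeat a pose let the fingers close, or fill a call up. It gives the time, the measured TCP pose, the force, the opening and the grip force at its end, in the units of the state.
- get_obs(): the state, without advancing time (a new reading comes with each control period).
- snapshot(name): name is "scene" or "top" or "wrist"; returns the picture (400x640x3 uint8, red, green, blue); there is no depth.
- camera_params(name): a dict with "mtx" (3x3 intrinsics, pixels), "rvec" (rotation vector, rad) and "tvec" (3), from world to camera coordinates, as OpenCV has them. Camera axes: x right, y down, z forward; pixel columns grow to the right and rows downward; lengths in m; the calibration is good to about 2 mm. A picture is of the moment at which its call begins: read the wrist's pose just before it. camera_params takes no time and is no camera call; for the wrist camera it gives the pose at the moment of the call.
- hand_in(): hands the job in; it is judged then, once.
The state is a dict: "time": time; "joint_pos": joint angles; "joint_vel": joint speeds; "joint_torque": joint torques, N m; "tcp_pos": TCP position; "tool_rot": TCP orientation; "ft_force": force on the tool from outside, world axes, zero at the start; "wrist_torque": the same for the moment, N m; "finger_gap": opening from 0.0 (shut) to 1.0 (fully open); "finger_force": force on a finger pad.
Only numpy, scipy, OpenCV 4.12 (cv2) and the standard library are available. Lean on these libraries where they do the work, as an engineer would, in place of code of your own. Each camera call takes 0.05 s, during which the arm holds its last target. There are 200 camera calls.

TASK

Get the inspection jig ready for a check: lift the red guard off the jig's locating pin and hang it by its handle on the hook. Then take the black cover by its yellow handle, set it in line with the blue sprung nest and slide it along until it drops on over the locating pin, press it fully down, and finish while still holding it down by the handle. Leave the mouse, the screwdriver and the sample plate where they are.

Things in the scene. Friction and masses are not known exactly. Their poses are not given: they have to be found in the camera images.
- fixture: The jig, fixed to the table: a dark steel base 110 x 150 x 22 mm (x, y, z) that carries the blue nest and the upright locating pin. Origin: centre of its underside, on the table; its x and y axes are those of the nest and lie along the base's short and long sides, z up.
- nest_top (a point): Centre of the upper face of the blue sprung nest plate, 60 x 100 x 12 mm (x, y, z), 45 mm above the table at rest; axes as the fixture. The fixed steel locating pin (12 mm diameter, 2 mm rounded tip, top 54 mm above the table) comes up through it on its long middle line (x = 0), set anywhere from 8 mm to one side (y) of this point to 8 mm to the other; the guard hides it at the start.
- nest (a joint): How far the nest is pressed down: 0 m at rest (up), 0.006 m fully down on its stop. The spring needs about 5 N before it starts to move and about 11 N to be fully down, the cover's own weight (about 2.5 N) counting towards it; it springs back when released.
- guard: Loose red plastic guard, 92 mm tall, about 80 g, upright on the nest over the pin at the start. Origin: centre of its underside, z up. Below: a cap 56 x 56 x 28 mm, open at the bottom (walls 4 mm, 24 mm deep inside). Above: an arch handle of two uprights (12 mm in x, 8 mm in y) and a top bar 12 mm thick (x), 56 mm long (y), 26 mm tall, to be pinched across its x thickness.
- guard_center (a point): Centre of the guard, 46 mm above its underside; axes as the guard. The handle bar's underside is 20 mm above this point, its top 46 mm above. The opening under the bar is 40 mm wide (y) and 38 mm high and runs right through along x.
- hook: Hook stand, fixed: a foot plate 80 x 80 x 12 mm, an aluminium post and a level rod with upturned tip (see hook_seat). Origin on the table straight below hook_seat, same axes.
- hook_seat (a point): Where the guard hangs: top of the hook's level 8 mm steel rod, 150 mm above the table. The rod runs along this point's x: at 40 mm towards -x it ends in a tip rising 10 mm above the rod's top; at 62 mm towards +x it meets a 14 mm post that ends level with it. The guard's arch goes over the tip moving along +x, its bar square across the rod, then down on to the rod. z up.
- cover: Loose black cover, 52 mm tall, about 250 g, flat on the table at the start. Origin: centre of its underside, z up. A plate 60 x 100 x 22 mm (x, y, z) with a yellow bar handle centred on top: 16 mm thick (x), 60 mm long (y), 30 mm tall. In the middle of its underside, out of sight, a blind round hole 15 mm in diameter, 18 mm deep, with a 1.5 mm chamfer.
- cover_center (a point): Centre of the cover, 26 mm above its underside and straight above the hidden hole; axes as the cover. It is 26 mm above nest_top once the cover has dropped on, and 9 mm higher while the cover only rests on the pin's tip. The cover's long side goes along the nest's long side, either way round.
- mouse: Black computer mouse, about 100 x 58 x 28 mm, a bystander; origin at its underside.
- screwdriver: Screwdriver lying on the table, a bystander.
- sample: Dark steel sample plate 45 x 65 x 8 mm with a 20 mm hole, a bystander; origin at the centre of its underside.
Not all that is in view belongs to the job. Leave any pink or turquoise look-alike of the fixture alone.

How it is judged:
By the outcome, as a careful person would: the job done as asked, in the order asked, and still so for the second after the job is handed in, while the arm keeps its last pose, push and grip.
It also fails if it takes over 72 s, if anything falls off the work surface, if the arm or the gripper's body presses on something with over 40 N, if the wrist force passes 120 N, or if a joint passes its speed limit or range.

## Working session

There is one attempt and no reset: what is moved stays moved. The work goes in short steps, Python scripts to look and compute and a shell command to move; the robot and the scene stay as the last step left them, time stands still between calls to the robot, and variables do not carry over. Pictures are saved under pics/ and viewed, at most 10 in all, crops included, and the job is handed in when it is done.

```bash
ls; mkdir -p pics
cat > h.py <<'E'
from bench import *
import numpy as np, cv2
def P(n):
    c=camera_params(n); R,_=cv2.Rodrigues(np.array(c["rvec"],float)); return np.array(c["mtx"],float),R,np.array(c["tvec"],float).ravel()
def ray(cam,uv,z):
    K,R,t=cam; C=-R.T@t; d=R.T@np.linalg.inv(K)@np.array([uv[0],uv[1],1.]); return C+d*(z-C[2])/d[2]
def proj(cam,p):
    K,R,t=cam; q=K@(R@np.array(p,float)+t); return q[:2]/q[2]
def save(n,f):
    cam=P(n); im=np.array(snapshot(n)); cv2.imwrite('pics/'+f,im[:,:,::-1]); np.savez('pics/'+f+'.npz',im=im,K=cam[0],R=cam[1],t=cam[2]); return im,cam
def load(f):
    d=np.load('pics/'+f+'.npz'); return d['im'],(d['K'],d['R'],d['t'])
E
python3 - <<'E'
from h import *
a,c=save('top','top0.png'); b,c2=save('scene','scene0.png')
cv2.imwrite('pics/both.png',cv2.resize(np.vstack([a,b]),(480,600))[:,:,::-1])
for c in (c,c2): print(c[0][0,0],-c[1].T@c[2], c[1][2])
o=get_obs();print(o)
E
```

```text
pics
464.38114329302323 [0.41105532 0.00991254 1.254441  ] [ 0.11631233 -0.00701392 -0.99318792]
435.0309954524805 [1.0413583  0.14019393 0.78966399] [-0.59473091 -0.14926528 -0.78994621]
{'time': 0.1, 'joint_pos': array([-1.32680274e+00,  4.86649360e-02,  9.77314659e-02,  1.62196998e+00,
        6.20695487e-07,  1.44300233e+00]), 'joint_vel': array([-9.65658457e-04, -5.12813800e-04,  4.65243478e-03,  3.57271190e-04,
        3.12987609e-04, -6.98940407e-05]), 'joint_torque': array([ 2.92721728e-03, -3.39849937e+01,  3.20936930e+01,  1.58226915e-02,
       -5.30646741e-05, -4.56127765e-06]), 'tcp_pos': array([ 0.19057889, -0.48859176,  0.22602876]), 'tool_rot': array([-3.13950279e+00, -2.69160414e-04,  3.71787298e-01]), 'ft_force': array([-0.11431018,  0.46120564,  0.10275312]), 'wrist_torque': array([-0.03451524,  0.01916228, -0.00879127]), 'finger_force': 0.0, 'finger_gap': 1.0016838537154402}
```

View pics/top0.png

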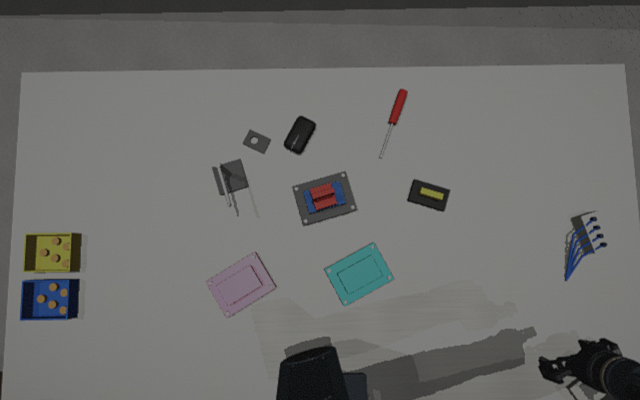

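View pics/scene0.png

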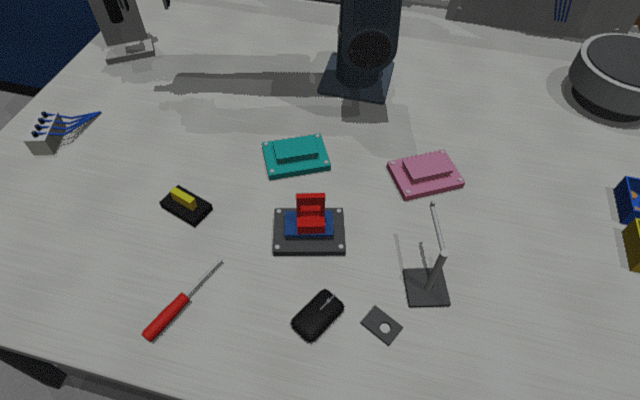

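The top view shows the real jig at (325,198): dark base, blue nest and red guard. Pink (241,284) and turquoise (359,273) are the look-alikes. The cover (black with a yellow bar) is at (428,195), and the mouse, which is black without a handle, is at (300,134). The hook stand is at (230,180). I'll confirm these in an enlarged crop.

Run:
```python
from h import *
a,c=load('top0.png'); b,c2=load('scene0.png')
def cr(im,x,y,w,h,s): return cv2.resize(im[y:y+h,x:x+w],(w*s,h*s),interpolation=cv2.INTER_CUBIC)
m=np.vstack([np.hstack([cr(a,285,160,80,75,5),cr(a,200,150,80,75,5)]),np.hstack([cr(a,395,165,80,45,5),cr(b,395,195,80,45,5)])])
m=np.clip(m.astype(float)*1.5,0,255).astype(np.uint8)
cv2.imwrite('pics/crop1.png',m[:,:,::-1])
hs=cv2.cvtColor(a,cv2.COLOR_RGB2HSV)
def big(mask):
    n,l,s,ct=cv2.connectedComponentsWithStats(mask.astype(np.uint8)); i=1+np.argmax(s[1:,4]); return l==i
def rect(mask,z,cam):
    ys,xs=np.nonzero(mask); pts=np.array([ray(cam,(x,y),z)[:2] for x,y in zip(xs,ys)]).astype(np.float32)*1000
    h=cv2.convexHull(pts); return cv2.minAreaRect(h)
sub=np.zeros(a.shape[:2],bool)
s=sub.copy(); s[160:230,285:365]=1
print('red',rect(big(s&((hs[...,0]<8)|(hs[...,0]>172))&(hs[...,1]>120)),.092,c))
print('blue',rect(big(s&(abs(hs[...,0].astype(int)-110)<12)&(hs[...,1]>120)),.045,c))
g=a.max(2)
print('base',rect(big(s&(g<125)|s&(hs[...,1]>120)),.022,c))
s=sub.copy(); s[165:220,400:460]=1
print('yel',rect(big(s&(abs(hs[...,0].astype(int)-28)<8)&(hs[...,1]>120)),.052,c))
print('cov',rect(big(s&((g<90)|(hs[...,1]>120))),.022,c))
print('bg',a[150,340],a[185,300],a[200,410])
```

```text
red ((547.5021362304688, 6.484947204589844), (56.162410736083984, 58.28730392456055), 16.21052360534668)
blue ((560.2465209960938, -32.37893295288086), (60.36408233642578, 25.389272689819336), 12.208849906921387)
base ((548.757568359375, 3.5410614013671875), (118.97868347167969, 157.00572204589844), 15.507821083068848)
yel ((554.0027465820312, -273.77777099609375), (64.005859375, 21.982101440429688), 72.45479583740234)
cov ((553.9058837890625, -274.2067565917969), (103.46551513671875, 63.99659729003906), 71.67583465576172)
bg [128 129 126] [66 66 67] [29 28 27]
```

View pics/crop1.png

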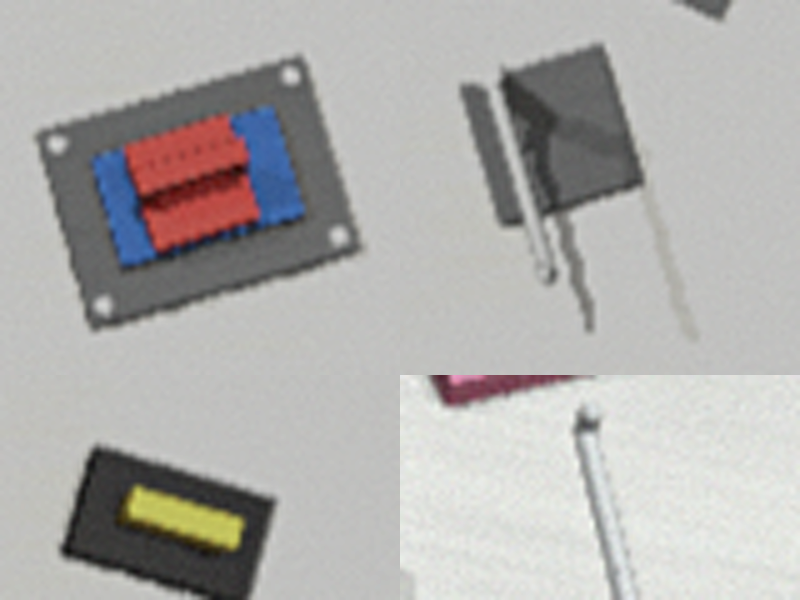

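```bash
python3 -m pendant '[{"dx":22,"dy":31,"dz":6,"wz":7},{"dx":44,"dy":62,"dz":12,"wz":14},{"dx":66,"dy":93,"dz":18,"wz":21},{"dx":88,"dy":124,"dz":24,"wz":28},{"dx":110,"dy":155,"dz":30,"wz":35},{"dx":132,"dy":186,"dz":36,"wz":42},{"dx":154,"dy":217,"dz":42,"wz":49},{"dx":176,"dy":248,"dz":48,"wz":56},{"dx":198,"dy":279,"dz":54,"wz":63},{"dx":220,"dy":310,"dz":60,"wz":70}]'
python3 -m pendant '[{"dx":22,"dy":31,"wz":7},{"dx":44,"dy":62,"wz":14},{"dx":66,"dy":93,"wz":14},{"dx":88,"dy":124,"wz":14},{"dx":110,"dy":155,"wz":14},{"dx":138,"dy":183,"wz":14},{"dx":138,"dy":183,"wz":14},{"dx":138,"dy":183,"wz":14},{"dx":138,"dy":183,"wz":14},{"dx":138,"dy":183,"wz":14}]'
python3 - <<'E'
from h import *
a,c=load('top0.png'); b,c2=load('scene0.png')
print('tip top@.160',ray(c,(229.8,205),.158)*1000,'scene',ray(c2,(432.6,202),.158)*1000,'post end',ray(c,(220.6,166),.15)*1000)
im,w=save('wrist','w1.png'); print(-w[1].T@w[2],w[1][2])
print(get_obs()['tcp_pos'],get_obs()['tool_rot'])
E
```

```text
tip top@.160 [521.84848438 228.78089115 158.        ] scene [525.26925923 233.94852401 158.        ] post end [617.47468343 253.16427223 150.        ]
[ 0.26827484 -0.45875157  0.37338127] [-0.30403902 -0.11699238 -0.9454486 ]
[ 0.19059142 -0.48865687  0.22615728] [-3.13973045e+00 -2.38620246e-04  3.71780691e-01]$[0]: bad value
$[0]: bad value
```

View pics/w1.png

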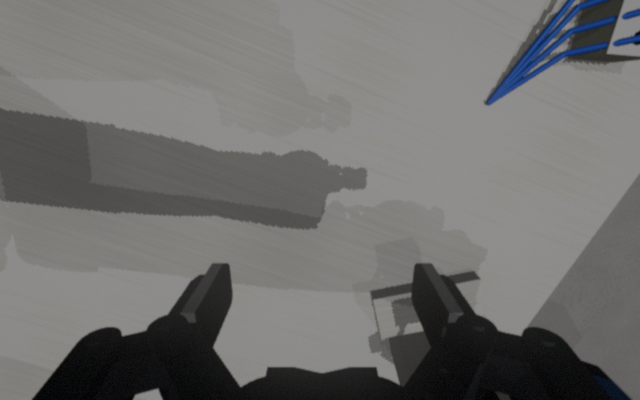

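The moves were refused because every row needs all seven keys. This wrist view shows only the table, with the fingertips around (225,290) and (425,290).

```bash
python3 -m pendant '[{"dx":22,"dy":31,"dz":6,"wx":0,"wy":0,"wz":7,"jaw":1},{"dx":44,"dy":62,"dz":12,"wx":0,"wy":0,"wz":14,"jaw":1},{"dx":66,"dy":93,"dz":18,"wx":0,"wy":0,"wz":21,"jaw":1},{"dx":88,"dy":124,"dz":24,"wx":0,"wy":0,"wz":28,"jaw":1},{"dx":110,"dy":155,"dz":30,"wx":0,"wy":0,"wz":35,"jaw":1},{"dx":132,"dy":186,"dz":36,"wx":0,"wy":0,"wz":42,"jaw":1},{"dx":154,"dy":217,"dz":42,"wx":0,"wy":0,"wz":49,"jaw":1},{"dx":176,"dy":248,"dz":48,"wx":0,"wy":0,"wz":56,"jaw":1},{"dx":198,"dy":279,"dz":54,"wx":0,"wy":0,"wz":63,"jaw":1},{"dx":220,"dy":310,"dz":60,"wx":0,"wy":0,"wz":70,"jaw":1}]'
python3 -m pendant '[{"dx":22,"dy":31,"dz":0,"wx":0,"wy":0,"wz":7,"jaw":0.2},{"dx":44,"dy":62,"dz":0,"wx":0,"wy":0,"wz":14,"jaw":0.2},{"dx":66,"dy":93,"dz":0,"wx":0,"wy":0,"wz":14,"jaw":0.2},{"dx":88,"dy":124,"dz":0,"wx":0,"wy":0,"wz":14,"jaw":0.2},{"dx":110,"dy":155,"dz":0,"wx":0,"wy":0,"wz":14,"jaw":0.2},{"dx":138,"dy":183,"dz":0,"wx":0,"wy":0,"wz":14,"jaw":0.2},{"dx":138,"dy":183,"dz":0,"wx":0,"wy":0,"wz":14,"jaw":0.2},{"dx":138,"dy":183,"dz":0,"wx":0,"wy":0,"wz":14,"jaw":0.2},{"dx":138,"dy":183,"dz":0,"wx":0,"wy":0,"wz":14,"jaw":0.2},{"dx":138,"dy":183,"dz":0,"wx":0,"wy":0,"wz":14,"jaw":0.2}]'
python3 - <<'E'
from h import *
im,w=save('wrist','w2.png'); print(-w[1].T@w[2],w[1][2])
print(get_obs()['tcp_pos'],get_obs()['tool_rot'])
E
```

```text
time: 0.98
tcp_pos: [0.4113, -0.1773, 0.2872]
tool_rot: [-3.142, 0.0, 1.599]
ft_force: [0.6, -0.4, 0.3]
finger_gap: 1.001
finger_force: 0.0
time: 1.82
tcp_pos: [0.5481, 0.003, 0.2874]
tool_rot: [-3.141, 0.0, 1.837]
ft_force: [-0.5, 0.7, -0.1]
finger_gap: 0.602
finger_force: 0.0
[0.52539936 0.08371643 0.43472447] [ 0.08521301 -0.31531669 -0.94515297]
[0.54809682 0.00279652 0.28771626] [3.14115326e+00 4.71284098e-04 1.83618367e+00]
```

View pics/w2.png

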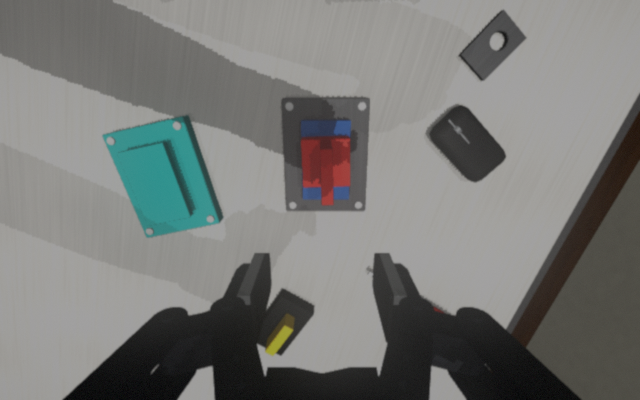

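The wrist view shows the jig's screws at (289,106), (363,105), (293,206) and (358,205). The nest is blue, and the guard's bar runs from about (325,137) to (328,205). The cover is at (285,322).

Run:
```python
from h import *
im,w=load('w2.png'); a,t=load('top0.png')
def circ(im,box):
    x,y,X,Y=box; g=im[y:Y,x:X].astype(float).max(2); g=np.clip(g-110,0,None); yy,xx=np.mgrid[y:Y,x:X]; return (xx*g).sum()/g.sum(),(yy*g).sum()/g.sum()
Q=[circ(im,(u-5,v-5,u+6,v+6)) for u,v in [(289,106),(363,105),(293,206),(358,205)]]
p=np.array([ray(w,q,.022)*1000 for q in Q]); print(p.round(1),p.mean(0))
T=[circ(a,(int(285+u/5)-3,int(160+v/5)-3,int(285+u/5)+4,int(160+v/5)+4)) for u,v in [(57,143),(290,75),(102,305),(340,235)]]
pt=np.array([ray(t,q,.022)*1000 for q in T]); print('top',pt.round(1),pt.mean(0))
# base order: far(-y?) etc: angles
for A in (p,pt):
    for i,j in((0,1),(2,3),(0,2),(1,3)): d=A[j]-A[i]; print(i,j,np.degrees(np.arctan2(d[1],d[0])).round(1),np.hypot(*d[:2]).round(1))
hs=cv2.cvtColor(im,cv2.COLOR_RGB2HSV); m=((hs[...,0]<8)|(hs[...,0]>172))&(hs[...,1]>120); m[:, :280]=0;m[:,370:]=0;m[215:]=0
for v in (140,150,160,170,180,190,196,200,203,206,208): xs=np.nonzero(m[v])[0]; print(v,xs.min() if len(xs) else 0,xs.max() if len(xs) else 0)
for uv in ((320.5,137),(333,137),(321.5,205.5),(334,205.5)): print(ray(w,uv,.137)*1000)
g=im[130:215,295:360]
cv2.imwrite('pics/wc.png',np.clip(cv2.resize(g,None,fx=7,fy=7,interpolation=cv2.INTER_CUBIC)[:,:,::-1].astype(float)*1.6,0,255))
```

```text
[[490.7  55.6  22. ]
 [578.1  79.3  22. ]
 [525.9 -72.2  22. ]
 [612.9 -47.   22. ]] [551.88296586   3.93437046  22.        ]
top [[577.5  79.8  22. ]
 [612.7 -46.7  22. ]
 [490.6  55.8  22. ]
 [526.3 -71.1  22. ]] [551.76572871   4.46872462  22.        ]
0 1 15.2 90.6
2 3 16.2 90.6
0 2 -74.6 132.5
1 3 -74.6 131.0
0 1 -74.4 131.3
2 3 -74.3 131.8
0 2 -164.6 90.1
1 3 -164.3 89.8
140 301 349
150 301 349
160 302 349
170 303 349
180 303 349
190 322 332
196 322 332
200 322 332
203 322 332
206 0 0
208 0 0
[535.04134319  44.03101242 137.        ]
[546.21429864  47.07223396 137.        ]
[553.6621226  -20.87589019 137.        ]
[565.6705985  -17.60549193 137.        ][ WARN:0@0.049] global loadsave.cpp:1063 imwrite_ Unsupported depth image for selected encoder is fallbacked to CV_8U.
```

View pics/wc.png

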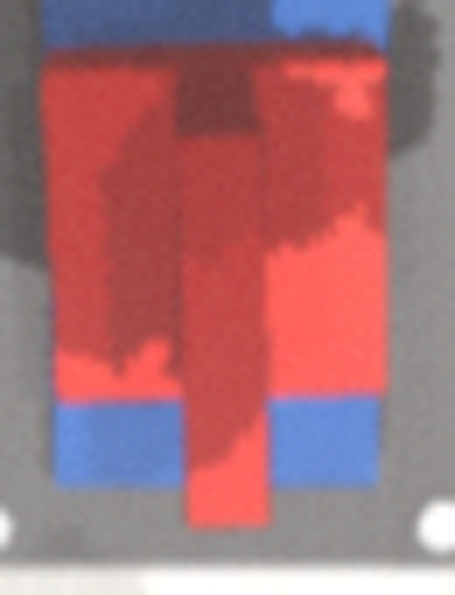

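The bar's top face spans crop (180,135) to (270,525), which is image (320.7–332.4, 149.3) to (321.7–333.7, 205).

Run:
```python
from h import *
im,w=load('w2.png')
p=np.array([ray(w,q,.137)*1000 for q in ((320.7,149.3),(332.4,149.3),(321.7,205),(333.7,205))]);print(p.round(1),p.mean(0))
d=(p[2]+p[3]-p[0]-p[1])/2; print(np.hypot(*d[:2]),np.degrees(np.arctan2(d[1],d[0])))
o=get_obs(); print(o['tcp_pos']*1000,np.degrees(o['tool_rot']))
a,c=load('top0.png')
# rod centreline in top image: bright thin band; edges per row
g=cv2.cvtColor(a,cv2.COLOR_RGB2GRAY)
for v in range(164,208,3): print(v,g[v,212:240])
```

```text
[[538.2  33.1 137. ]
 [548.8  35.9 137. ]
 [553.7 -20.3 137. ]
 [565.2 -17.2 137. ]] [551.49061499   7.87647294 137.        ]
55.58442712215694 -73.30197300558567
[548.09681966   2.79652222 287.71626091] [1.79974825e+02 2.70025898e-02 1.05205575e+02]
164 [128 129 128 129 128 130 130 125  89  72  74  76  68  64  63  65  65  66
  67  66  66  69  68  67  68  69  69  69]
167 [ 81  74  67  80  96 117 127 102  56  33  35  39  48  63  67  69  67  68
  68  68  66  68  65  67  69  69  68  69]
170 [107  68  63  64  65  81 122 130 106  48  36  38  40  40  42  42  50  64
  68  68  67  67  67  68  69  68  68  70]
173 [127 101  65  63  66  64  80 123 129 105  59  56  47  38  40  39  39  38
  39  49  60  67  65  65  65  71  70  69]
176 [130 124  88  64  65  64  63  82 123 130 101  65  63  43  42  43  43  41
  51  56  57  59  57  56  58  58  60  59]
179 [130 131 122  81  66  66  64  61  82 126 129  97  56  37  39  39  42  47
  69  68  69  67  68  66  64  63  57  58]
182 [128 129 128 123  82  64  63  64  65  87 129 126  93  63  63  43  39  51
  68  68  66  65  66  66  66  67  68  67]
185 [129 130 130
[... 235 characters left out ...]
127 129 129 131 120  69  62  66  64  75 112 132 114  71  59  50
  31  38  45  52  66  92 108 126 130 129]
194 [129 128 128 129 127 130 127 106  71  51  45  46  69 119 129 110  95 131
 126  88  82  92 117 129 130 127 129 128]
197 [127 130 129 129 128 127 127 129 129 131 131 132 127 116 118 126 104  94
 130 124  84  79  97 131 130 129 129 128]
200 [129 129 128 129 128 129 127 127 129 130 129 128 129 123 109 121 125 105
 104 127 105  82  83  98 129 130 129 129]
203 [127 127 128 129 128 128 128 128 128 130 128 129 129 131 124 108 111 108
  87 115 134 123  85  83  98 131 130 129]
206 [129 129 129 128 127 129 130 129 129 129 129 129 128 128 129 125 112  92
  86 118 131 122  85  81  95 131 130 128]
```

```bash
python3 -m pendant '[{"dx":3,"dy":4,"dz":-20,"wx":0,"wy":0,"wz":1,"jaw":0.1},{"dx":3,"dy":4,"dz":-45,"wx":0,"wy":0,"wz":1,"jaw":0.1},{"dx":3,"dy":4,"dz":-70,"wx":0,"wy":0,"wz":1,"jaw":0.1},{"dx":3,"dy":4,"dz":-95,"wx":0,"wy":0,"wz":1,"jaw":0.1},{"dx":3,"dy":4,"dz":-120,"wx":0,"wy":0,"wz":1,"jaw":0.1},{"dx":3,"dy":4,"dz":-140,"wx":0,"wy":0,"wz":1,"jaw":0.1},{"dx":3,"dy":4,"dz":-153,"wx":0,"wy":0,"wz":1,"jaw":0.1},{"dx":3,"dy":4,"dz":-153,"wx":0,"wy":0,"wz":1,"jaw":-0.5},{"dx":3,"dy":4,"dz":-153,"wx":0,"wy":0,"wz":1,"jaw":-1},{"dx":3,"dy":4,"dz":-153,"wx":0,"wy":0,"wz":1,"jaw":-1}]' 30
python3 -m pendant '[{"dx":0,"dy":0,"dz":0,"wx":0,"wy":0,"wz":0,"jaw":-1},{"dx":0,"dy":0,"dz":0,"wx":0,"wy":0,"wz":0,"jaw":-1},{"dx":0,"dy":0,"dz":0,"wx":0,"wy":0,"wz":0,"jaw":-1},{"dx":0,"dy":0,"dz":0,"wx":0,"wy":0,"wz":0,"jaw":-1},{"dx":0,"dy":0,"dz":5,"wx":0,"wy":0,"wz":0,"jaw":-1},{"dx":0,"dy":0,"dz":15,"wx":0,"wy":0,"wz":0,"jaw":-1},{"dx":0,"dy":0,"dz":35,"wx":0,"wy":0,"wz":0,"jaw":-1},{"dx":0,"dy":0,"dz":60,"wx":0,"wy":0,"wz":0,"jaw":-1},{"dx":0,"dy":0,"dz":85,"wx":0,"wy":0,"wz":0,"jaw":-1},{"dx":0,"dy":0,"dz":100,"wx":0,"wy":0,"wz":0,"jaw":-1}]'
python3 - <<'E'
from h import *
a,c=load('top0.png'); b,s=load('scene0.png')
for z in (.146,.15):
  p,q,r=[ray(c,uv,z)*1000 for uv in((219.0,170),(224.95,191),(229.3,206.5))]; d=p-q; print(z,p,q,r,np.degrees(np.arctan2(d[1],d[0])))
g=cv2.cvtColor(b,cv2.COLOR_RGB2GRAY)[198:225,424:446]; print(g)
im,w=save('wrist','w3.png')
E
```

```text
time: 2.7
tcp_pos: [0.5522, 0.0071, 0.1358]
tool_rot: [3.139, 0.001, 1.854]
ft_force: [0.5, -0.2, -0.3]
finger_gap: 0.129
finger_force: 0.0
time: 3.53
tcp_pos: [0.5527, 0.0078, 0.2383]
tool_rot: [3.137, 0.002, 1.855]
ft_force: [-0.2, -0.2, 0.2]
finger_gap: 0.002
finger_force: 0.0
0.146 [608.47618646 257.81759366 146.        ] [557.06939836 243.04949351 146.        ] [519.47194801 232.34770339 146.        ] 16.028256728131247
0.15 [607.76375932 256.92298563 150.        ] [556.54248145 242.20817871 150.        ] [519.08070797 231.54500784 150.        ] 16.0282567281313
[[143 146 145 149 151 148 146 155 149 154 151 149 150 153 150 148 153 150
  148 151 149 147]
 [148 150 152 152 149 150 154 149 154 150 151 151 149 151 149 152 150 148
  147 148 151 148]
 [151 153 152 151 150 151 151 140 146 146 145 152 151 150 150 146 145 151
  145 147 147 151]
 [154 149 150 147 152 151 144 120 132 148 142 148 152 152 150 149 151 147
  151 150 149 151]
 [152 150 150 153 153 150 113 102 125 145 142 142 146 151 149 152 146 151
  148 148 149 146]
 [153 152 154 153 154 154 100  76 100 126 119 133 149 151 147
[... 1285 characters left out ...]
9 147 144 145 151 149 151 154
  149 148 153 148]
 [153 148 153 151 152 150 148 152 107 101 131 150 145 140 147 157 152 151
  151 151 149 150]
 [150 154 153 153 147 149 150 152 129  96 121 146 147 133 143 152 147 150
  151 151 153 150]
 [152 155 151 154 153 151 153 155 149 100 122 145 149 138 148 149 152 154
  151 151 148 153]
 [152 155 153 155 155 152 153 155 153 101 109 136 155 139 139 148 150 154
  151 148 152 151]
 [151 152 152 152 149 155 156 158 156 113 101 131 150 143 129 142 149 152
  149 153 148 151]
 [151 152 153 152 152 151 155 152 154 131  97 123 139 149 127 145 152 152
  157 153 152 150]
 [153 151 150 152 151 157 154 152 155 157  95 115 140 152 137 150 154 154
  155 153 155 153]]
```

The gripper closed on nothing, so I'll look.

Run:
```python
from h import *
im,w=load('w3.png'); b,s=save('scene','s1.png')
cv2.imwrite('pics/m1.png',np.hstack([cv2.resize(im,None,fx=.62,fy=.62)[:248],cv2.resize(b[120:275,240:490],(400,248))])[:,:,::-1])
```

```text
(no output)
```

View pics/m1.png

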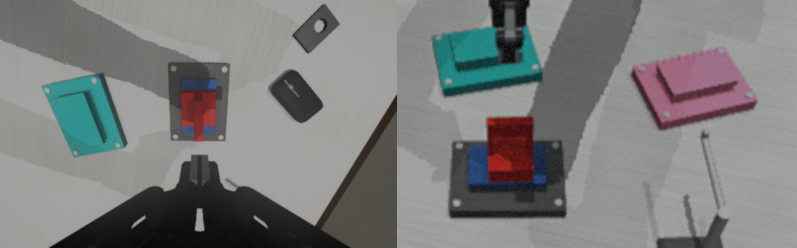

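Run:
```python
from h import *
im,w=load('w3.png'); b,s=load('s1.png'); b0,_=load('scene0.png')
f=lambda g:np.clip(cv2.resize(g,(390,480),interpolation=cv2.INTER_CUBIC)[:,:,::-1].astype(float)*1.6,0,255).astype(np.uint8)
cv2.imwrite('pics/m2.png',np.hstack([f(im[95:255,255:385]),f(b[185:265,278:343])]))
# bar corners predicted in w3 if unmoved
c=np.array([551.8,7.5]);y=np.radians(15.4);X=np.array([np.cos(y),np.sin(y)]);Y=np.array([-X[1],X[0]])
for cam,o,k,n in((w,(255,95),3,'w'),(s,(278,185),6,'s')):
  for z in(137,):
    for a,e in((-6,-28),(6,-28),(6,28),(-6,28)):
      q=proj(cam,np.r_[c+a*X+e*Y,z]/1000); print(n,(q-o)*k)
```

```text
w [174.75746156 401.56241095]
w [216.93449803 402.09741606]
w [221.50543157 208.96395059]
w [176.27043085 208.30818241]
s [95.96764965 44.65540705]
s [95.41921154 74.59645974]
s [273.06558851  73.50997758]
s [272.0401918   43.60686587]
```

View pics/m2.png

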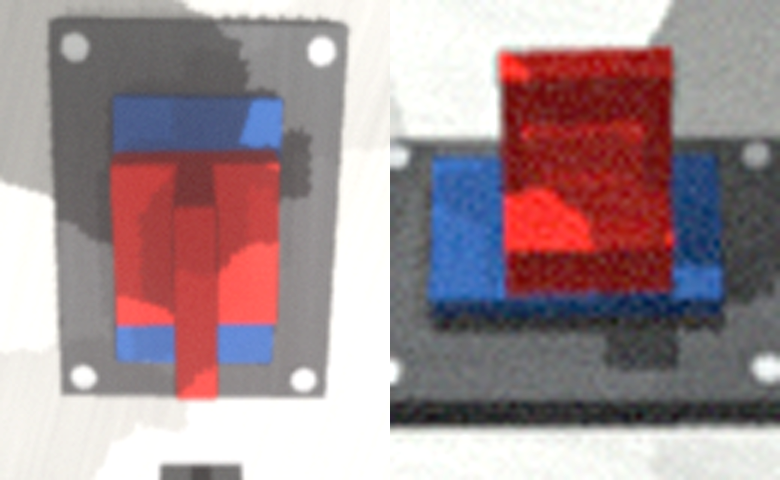

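```bash
python3 - <<'E'
from h import *
im,w=load('w3.png')
o=get_obs();print(o['tcp_pos'],o['finger_gap'])
p=o['tcp_pos']; R=cv2.Rodrigues
x=np.array([np.cos(o['tool_rot'][2]),np.sin(o['tool_rot'][2]),0])
for d in(0,10,19,25): print(d,proj(w,p-[0,0,d/1000]),proj(w,p-[0,0,d/1000]-.011*x))
E
python3 -m pendant '[{"dx":-1,"dy":0,"dz":0,"wx":0,"wy":0,"wz":-0.5,"jaw":-0.2},{"dx":-1,"dy":0,"dz":0,"wx":0,"wy":0,"wz":-0.5,"jaw":-0.2},{"dx":-1,"dy":0,"dz":-20,"wx":0,"wy":0,"wz":-0.5,"jaw":-0.2},{"dx":-1,"dy":0,"dz":-45,"wx":0,"wy":0,"wz":-0.5,"jaw":-0.2},{"dx":-1,"dy":0,"dz":-70,"wx":0,"wy":0,"wz":-0.5,"jaw":-0.2},{"dx":-1,"dy":0,"dz":-90,"wx":0,"wy":0,"wz":-0.5,"jaw":-0.2},{"dx":-1,"dy":0,"dz":-102,"wx":0,"wy":0,"wz":-0.5,"jaw":-0.2},{"dx":-1,"dy":0,"dz":-106,"wx":0,"wy":0,"wz":-0.5,"jaw":-0.2},{"dx":-1,"dy":0,"dz":-106,"wx":0,"wy":0,"wz":-0.5,"jaw":-0.2},{"dx":-1,"dy":0,"dz":-106,"wx":0,"wy":0,"wz":-0.5,"jaw":-1}]' 40
python3 -m pendant '[{"dx":0,"dy":0,"dz":0,"wx":0,"wy":0,"wz":0,"jaw":-1},{"dx":0,"dy":0,"dz":0,"wx":0,"wy":0,"wz":0,"jaw":-1},{"dx":0,"dy":0,"dz":0,"wx":0,"wy":0,"wz":0,"jaw":-1},{"dx":0,"dy":0,"dz":0,"wx":0,"wy":0,"wz":0,"jaw":-1},{"dx":0,"dy":0,"dz":0,"wx":0,"wy":0,"wz":0,"jaw":-1},{"dx":0,"dy":0,"dz":0,"wx":0,"wy":0,"wz":0,"jaw":-1},{"dx":0,"dy":0,"dz":0,"wx":0,"wy":0,"wz":0,"jaw":-1},{"dx":0,"dy":0,"dz":0,"wx":0,"wy":0,"wz":0,"jaw":-1},{"dx":0,"dy":0,"dz":0,"wx":0,"wy":0,"wz":0,"jaw":-1},{"dx":0,"dy":0,"dz":0,"wx":0,"wy":0,"wz":0,"jaw":-1}]'
```

```text
[0.55390163 0.00771141 0.23924521] -0.003451371312031222
0 [325.11534715 261.45983072] [325.04318187 279.66247029]
10 [324.8480961  252.21440355] [324.78512882 269.6425676 ]
19 [324.63105227 244.70587195] [324.57511857 261.48811139]
25 [324.49717525 240.07445817] [324.44538443 256.45068403]
time: 4.47
tcp_pos: [0.5509, 0.0078, 0.1286]
tool_rot: [3.141, 0.0, 1.847]
ft_force: [-0.6, 0.5, 0.1]
finger_gap: 0.271
finger_force: 0.0
time: 5.3
tcp_pos: [0.5517, 0.0078, 0.1289]
tool_rot: [3.139, 0.001, 1.847]
ft_force: [1.4, -0.0, 5.4]
finger_gap: 0.116
finger_force: 39.7
```

```bash
python3 -m pendant '[{"dx":0,"dy":0,"dz":10,"wx":0,"wy":0,"wz":0,"jaw":-1},{"dx":0,"dy":0,"dz":35,"wx":0,"wy":0,"wz":0,"jaw":-1},{"dx":0,"dy":0,"dz":61,"wx":0,"wy":0,"wz":0,"jaw":-1},{"dx":-10,"dy":25,"dz":61,"wx":0,"wy":0,"wz":0,"jaw":-1},{"dx":-24,"dy":58,"dz":61,"wx":0,"wy":0,"wz":0,"jaw":-1},{"dx":-38,"dy":91,"dz":61,"wx":0,"wy":0,"wz":0,"jaw":-1},{"dx":-52,"dy":124,"dz":61,"wx":0,"wy":0,"wz":0,"jaw":-1},{"dx":-66,"dy":157,"dz":61,"wx":0,"wy":0,"wz":0,"jaw":-1},{"dx":-80,"dy":190,"dz":61,"wx":0,"wy":0,"wz":0,"jaw":-1},{"dx":-87,"dy":207,"dz":61,"wx":0,"wy":0,"wz":0,"jaw":-1}]'
python3 - <<'E'
from h import *
im,w=save('wrist','w4.png'); a,t=save('top','t4.png'); b,s=save('scene','s4.png')
cv2.imwrite('pics/m3.png',np.vstack([np.hstack([im[:,:],cv2.resize(a[130:250,180:260],(160,240))[:].repeat(1,0) if 0 else np.vstack([cv2.resize(a[150:250,190:240],(150,200)) ,cv2.resize(b[170:250,390:450],(150,200))])])])[:,:,::-1])
for z in(.15,):
  print([proj(w,p) for p in ([.5565,.2422,.15],[.521,.2315,.16])])
o=get_obs();print(o['tcp_pos'],o['tool_rot'],o['finger_gap'])
E
```

```text
time: 6.13
tcp_pos: [0.4603, 0.2175, 0.188]
tool_rot: [-3.137, -0.002, 1.85]
ft_force: [0.5, -0.0, -0.4]
finger_gap: 0.121
finger_force: 39.0
[array([478.63446762, 234.10292864]), array([425.08425946, 241.74031927])]
[0.4619137  0.21562393 0.18801661] [-3.13802885e+00  5.31760460e-04  1.84980072e+00] 0.11435140043448797
```

View pics/m3.png

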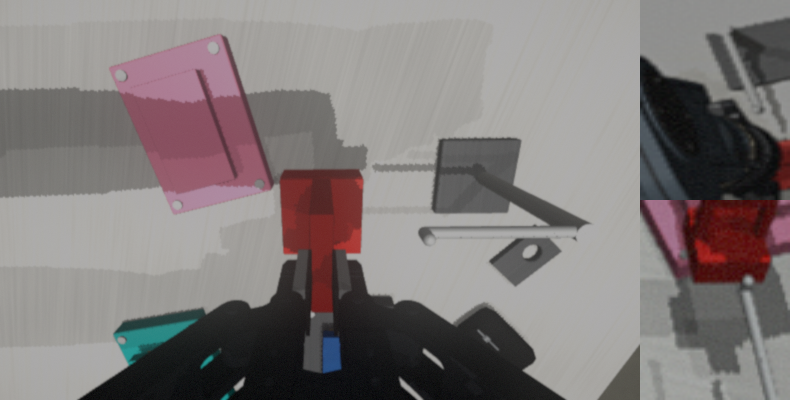

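The wrist view shows the guard held upright. The hook's tip is at (429,237) and the rod runs to its post at about (585,231).

Run:
```python
from h import *
im,w=load('w4.png'); a,t=load('top0.png')
g=cv2.cvtColor(im,cv2.COLOR_RGB2GRAY)
C=[]
for u in range(450,560,10):
    col=g[218:248,u].astype(float); i=np.nonzero(col<np.median(g[218:223,u])-0)[0]
    print(u,col.astype(int)[4:26])
for q,z in(((429,237),.158),((480,232.5),.147),((560,231),.147)): print(q,ray(w,q,z)*1000)
```

```text
450 [172 172 171 160 131 109 120 135 148 160 170 173 173 172 167 160 159 169
 173 172 173 172]
460 [172 172 171 159 128 109 119 135 148 161 171 172 173 169 159 143 153 167
 171 173 172 172]
470 [173 171 170 159 128 110 120 137 149 161 170 172 172 171 164 156 159 169
 173 172 173 172]
480 [172 173 170 158 128 109 121 137 149 161 170 172 172 170 165 159 157 166
 170 170 171 171]
490 [170 170 170 156 121 107 122 137 151 162 170 172 172 170 164 157 155 165
 169 169 170 169]
500 [169 169 168 156 120 109 122 138 152 162 170 172 172 169 162 158 159 169
 172 172 172 171]
510 [172 172 169 154 116 107 124 139 152 163 170 172 172 167 159 155 159 167
 170 167 152 120]
520 [171 171 169 153 113 108 126 140 152 163 170 172 171 169 161 141  97  64
  60  73  84  91]
530 [171 171 169 155 115 110 127 142 153 163 169 171 171 168 161 141 107  93
  91  91  92  93]
540 [171 171 165 142 107 111 128 143 154 164 170 171 171 167 160 140 107  92
  91  91  91  90]
550 [ 66  67  72  81  93 112 129 144 154 164 170 171 170 167 160 151 141 128
 107  94  90  88]
(429, 237) [523.04560958 234.40524389 158.        ]
(480, 232.5) [558.78689041 242.5877303  147.        ]
(560, 231) [607.77818173 257.8218949  147.        ]
```

```bash
python3 -m pendant '[{"dx":0,"dy":0,"dz":2,"wx":0,"wy":0,"wz":0.5,"jaw":-1},{"dx":0,"dy":0,"dz":2,"wx":0,"wy":0,"wz":0.5,"jaw":-1},{"dx":14,"dy":4,"dz":2,"wx":0,"wy":0,"wz":0.5,"jaw":-1},{"dx":29,"dy":8.5,"dz":2,"wx":0,"wy":0,"wz":0.5,"jaw":-1},{"dx":44,"dy":13,"dz":2,"wx":0,"wy":0,"wz":0.5,"jaw":-1},{"dx":59,"dy":17.5,"dz":2,"wx":0,"wy":0,"wz":0.5,"jaw":-1},{"dx":74,"dy":22,"dz":2,"wx":0,"wy":0,"wz":0.5,"jaw":-1},{"dx":87,"dy":26,"dz":2,"wx":0,"wy":0,"wz":0.5,"jaw":-1},{"dx":95,"dy":28,"dz":2,"wx":0,"wy":0,"wz":0.5,"jaw":-1},{"dx":95,"dy":28,"dz":2,"wx":0,"wy":0,"wz":0.5,"jaw":-1}]'
python3 -m pendant '[{"dx":0,"dy":0,"dz":0,"wx":0,"wy":0,"wz":0,"jaw":-1},{"dx":0,"dy":0,"dz":-3,"wx":0,"wy":0,"wz":0,"jaw":-1},{"dx":0,"dy":0,"dz":-6,"wx":0,"wy":0,"wz":0,"jaw":-1},{"dx":0,"dy":0,"dz":-9,"wx":0,"wy":0,"wz":0,"jaw":-1},{"dx":0,"dy":0,"dz":-12,"wx":0,"wy":0,"wz":0,"jaw":-1},{"dx":0,"dy":0,"dz":-15,"wx":0,"wy":0,"wz":0,"jaw":-1},{"dx":0,"dy":0,"dz":-17,"wx":0,"wy":0,"wz":0,"jaw":-1},{"dx":0,"dy":0,"dz":-18,"wx":0,"wy":0,"wz":0,"jaw":-1},{"dx":0,"dy":0,"dz":-19,"wx":0,"wy":0,"wz":0,"jaw":-1},{"dx":0,"dy":0,"dz":-19,"wx":0,"wy":0,"wz":0,"jaw":-1}]'
python3 - <<'E'
from h import *
im,w=save('wrist','w5.png'); b,s=save('scene','s5.png')
cv2.imwrite('pics/m4.png',np.hstack([im[100:400,150:550],cv2.resize(b[150:310,370:490],(300,300*1))])[:,:,::-1])
o=get_obs();print(o['tcp_pos'],o['tool_rot'],o['finger_gap'],o['ft_force'])
E
```

```text
time: 7.12
tcp_pos: [0.5606, 0.2414, 0.1902]
tool_rot: [-3.141, 0.0, 1.853]
ft_force: [-0.6, 0.2, -0.6]
finger_gap: 0.116
finger_force: 39.1
time: 7.95
tcp_pos: [0.5586, 0.2429, 0.1719]
tool_rot: [-3.141, 0.0, 1.855]
ft_force: [-0.5, -0.2, 0.3]
finger_gap: 0.118
finger_force: 39.1
[0.55875223 0.24292631 0.17221374] [3.14142208e+00 6.88260267e-06 1.85537869e+00] 0.1143409086950547 [ 0.60659691  1.10113126 -0.31620336]
```

View pics/m4.png

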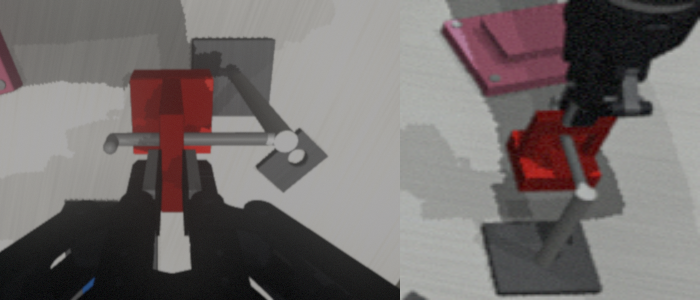

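The rod runs through the arch from (110,143) to the post at (285,140), with the bar across it. Next I'll lower until contact.

```bash
python3 -m pendant '[{"dx":0,"dy":0,"dz":-1,"wx":0,"wy":0,"wz":0,"jaw":-1},{"dx":0,"dy":0,"dz":-2,"wx":0,"wy":0,"wz":0,"jaw":-1},{"dx":0,"dy":0,"dz":-3,"wx":0,"wy":0,"wz":0,"jaw":-1},{"dx":0,"dy":0,"dz":-3.5,"wx":0,"wy":0,"wz":0,"jaw":-1},{"dx":0,"dy":0,"dz":-4,"wx":0,"wy":0,"wz":0,"jaw":-1},{"dx":0,"dy":0,"dz":-4,"wx":0,"wy":0,"wz":0,"jaw":-1},{"dx":0,"dy":0,"dz":-4,"wx":0,"wy":0,"wz":0,"jaw":-1},{"dx":0,"dy":0,"dz":-4,"wx":0,"wy":0,"wz":0,"jaw":-1},{"dx":0,"dy":0,"dz":-4,"wx":0,"wy":0,"wz":0,"jaw":-1},{"dx":0,"dy":0,"dz":-4,"wx":0,"wy":0,"wz":0,"jaw":-1}]'
```

```text
time: 8.88
tcp_pos: [0.5589, 0.2429, 0.1687]
tool_rot: [3.141, 0.0, 1.855]
ft_force: [-0.3, -0.8, 4.0]
finger_gap: 0.115
finger_force: 39.6
```

```bash
python3 -m pendant '[{"dx":0,"dy":0,"dz":0,"wx":0,"wy":0,"wz":0,"jaw":-0.7},{"dx":0,"dy":0,"dz":0,"wx":0,"wy":0,"wz":0,"jaw":-0.6},{"dx":0,"dy":0,"dz":0,"wx":0,"wy":0,"wz":0,"jaw":-0.5},{"dx":0,"dy":0,"dz":0,"wx":0,"wy":0,"wz":0,"jaw":-0.5},{"dx":0,"dy":0,"dz":0,"wx":0,"wy":0,"wz":0,"jaw":-0.5},{"dx":0,"dy":0,"dz":5,"wx":0,"wy":0,"wz":0,"jaw":-0.5},{"dx":0,"dy":0,"dz":15,"wx":0,"wy":0,"wz":0,"jaw":-0.5},{"dx":0,"dy":0,"dz":35,"wx":0,"wy":0,"wz":0,"jaw":-0.5},{"dx":0,"dy":0,"dz":65,"wx":0,"wy":0,"wz":0,"jaw":-0.5},{"dx":0,"dy":0,"dz":95,"wx":0,"wy":0,"wz":0,"jaw":0}]'
python3 - <<'E'
from h import *
im,w=save('wrist','w6.png'); b,s=save('scene','s6.png'); a,t=save('top','t6.png')
cv2.imwrite('pics/m5.png',np.hstack([im[:,120:520],np.vstack([cv2.resize(b[150:310,370:490],(300,200)),cv2.resize(b[190:265,265:355],(300,200))])])[:,:,::-1])
o=get_obs();print(o['tcp_pos'],o['tool_rot'],o['finger_gap'],o['ft_force'])
E
```

```text
time: 9.72
tcp_pos: [0.5581, 0.2427, 0.2641]
tool_rot: [-3.14, -0.0, 1.855]
ft_force: [1.7, -0.2, 0.7]
finger_gap: 0.375
finger_force: 0.0
[0.56060959 0.2434654  0.26844814] [ 3.13252308e+00 -1.45878097e-04  1.85530830e+00] 0.5034735019196646 [0.43960258 0.63599309 0.40471599]
```

View pics/m5.png

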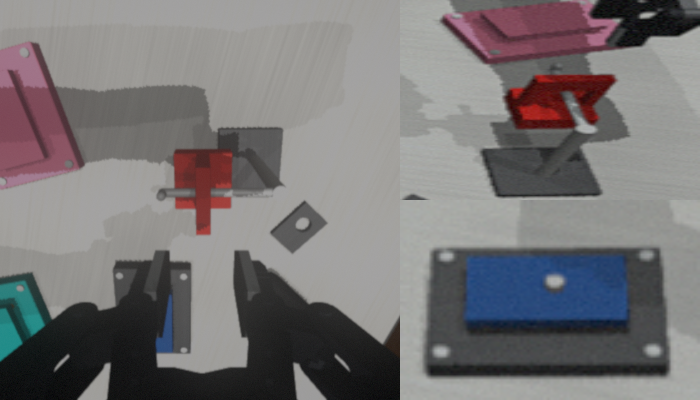

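The guard hangs on the rod at (203,190), and the bare pin shows in the nest at scene pixel (311.5,220.7). That was my eleventh viewed picture, one over the limit of 10, so from here I'll use numbers only.

```bash
cat >> h.py <<'E'
def big(mask):
    n,l,s,ct=cv2.connectedComponentsWithStats(mask.astype(np.uint8)); i=1+np.argmax(s[1:,4]); return l==i
def rect(mask,z,cam):
    ys,xs=np.nonzero(mask); pts=np.array([ray(cam,(x,y),z)[:2] for x,y in zip(xs,ys)]).astype(np.float32)*1000
    r=cv2.minAreaRect(cv2.convexHull(pts)); return np.round(r[0],1),np.round(r[1],1),round(r[2],1)
def blue(im): 
    hs=cv2.cvtColor(im,cv2.COLOR_RGB2HSV); return (abs(hs[...,0].astype(int)-110)<12)&(hs[...,1]>110)
def yel(im):
    hs=cv2.cvtColor(im,cv2.COLOR_RGB2HSV); return (abs(hs[...,0].astype(int)-28)<8)&(hs[...,1]>110)
E
python3 - <<'E'
from h import *
b,s=load('s6.png'); a,t=load('t6.png')
for im,cam,box in((b,s,(265,190,355,265)),(a,t,(285,160,365,235))):
    m=np.zeros(im.shape[:2],bool); x,y,X,Y=box; m[y:Y,x:X]=blue(im)[y:Y,x:X]; m=big(m)
    h=cv2.convexHull(np.argwhere(m)[:,::-1].astype(np.int32)); f=np.zeros(m.shape,np.uint8); cv2.fillConvexPoly(f,h,1)
    f=cv2.erode(f,np.ones((5,5),np.uint8)); 
    hole=big((f>0)&~m); v,u=np.nonzero(hole); print('pin px',u.mean(),v.mean(),len(u),'extent',u.min(),u.max(),v.min(),v.max(),ray(cam,(u.mean(),v.mean()),.052)*1000,'nest',rect(m,.045,cam))
E
python3 -m pendant '[{"dx":0,"dy":-40,"dz":-1,"wx":0,"wy":0,"wz":0,"jaw":0},{"dx":0,"dy":-80,"dz":-1,"wx":0,"wy":0,"wz":-6,"jaw":0},{"dx":0,"dy":-120,"dz":-1,"wx":0,"wy":0,"wz":-12,"jaw":0},{"dx":0,"dy":-160,"dz":-1,"wx":0,"wy":0,"wz":-18,"jaw":0},{"dx":0,"dy":-200,"dz":-1,"wx":0,"wy":0,"wz":-24,"jaw":0},{"dx":0,"dy":-240,"dz":-1,"wx":0,"wy":0,"wz":-30,"jaw":0},{"dx":0,"dy":-280,"dz":-1,"wx":0,"wy":0,"wz":-34,"jaw":0},{"dx":0,"dy":-320,"dz":-1,"wx":0,"wy":0,"wz":-34,"jaw":0},{"dx":0,"dy":-360,"dz":-1,"wx":0,"wy":0,"wz":-34,"jaw":0},{"dx":0,"dy":-400,"dz":-1,"wx":0,"wy":0,"wz":-34,"jaw":0}]'
python3 -m pendant '[{"dx":-2,"dy":-40,"dz":-25,"wx":0,"wy":0,"wz":0,"jaw":0},{"dx":-4,"dy":-80,"dz":-50,"wx":0,"wy":0,"wz":0,"jaw":0},{"dx":-5,"dy":-117,"dz":-70,"wx":0,"wy":0,"wz":0,"jaw":0},{"dx":-5,"dy":-117,"dz":-70,"wx":0,"wy":0,"wz":0,"jaw":0},{"dx":-5,"dy":-117,"dz":-70,"wx":0,"wy":0,"wz":0,"jaw":0},{"dx":-5,"dy":-117,"dz":-70,"wx":0,"wy":0,"wz":0,"jaw":0},{"dx":-5,"dy":-117,"dz":-70,"wx":0,"wy":0,"wz":0,"jaw":0},{"dx":-5,"dy":-117,"dz":-70,"wx":0,"wy":0,"wz":0,"jaw":0},{"dx":-5,"dy":-117,"dz":-70,"wx":0,"wy":0,"wz":0,"jaw":0},{"dx":-5,"dy":-117,"dz":-70,"wx":0,"wy":0,"wz":0,"jaw":0}]'
python3 - <<'E'
from h import *
im,w=save('wrist','w7.png'); o=get_obs();print(o['tcp_pos']*1000,np.degrees(o['tool_rot']))
m=big(yel(im)); v,u=np.nonzero(m); print(u.min(),u.max(),v.min(),v.max(),len(u)); print(rect(m,.052,w))
h=cv2.convexHull(np.argwhere(m)[:,::-1].astype(np.int32)); print(cv2.approxPolyDP(h,2,True).reshape(-1,2).tolist())
hs=cv2.cvtColor(im,cv2.COLOR_RGB2HSV)
ap=cv2.approxPolyDP(h,2,True).reshape(-1,2)
for q in ap: print(q,hs[min(q[1],399),q[0]],(ray(w,q,.052)*1000).round(1))
for v in range(m.nonzero()[0].min(),m.nonzero()[0].max()+1,6):
    xs=np.nonzero(m[v])[0]; print(v,xs.min(),xs.max(),im[v,int(xs.mean())])
E
```

```text
pin px 310.925 220.725 40 extent 308 314 218 224 [551.85257857  12.10354341  52.        ] nest (array([555.6,   8.2]), array([64.6, 99.9]), 14.9)
pin px 322.09090909090907 196.9090909090909 22 extent 320 324 195 199 [549.74889267   9.81389656  52.        ] nest (array([550.2,   4.6]), array([ 60.4, 100.4]), 15.1)
time: 10.7
tcp_pos: [0.558, -0.1589, 0.2616]
tool_rot: [-3.141, -0.0, 1.262]
ft_force: [1.2, 0.3, 0.0]
finger_gap: 0.496
finger_force: 0.0
time: 11.53
tcp_pos: [0.5546, -0.2731, 0.1936]
tool_rot: [3.139, 0.0, 1.264]
ft_force: [0.1, 0.2, 0.2]
finger_gap: 0.498
finger_force: 0.0
[ 554.38501255 -273.24849529  193.27398971] [1.79900817e+02 2.23352932e-02 7.23963027e+01]
316 333 151 216 1128
(array([ 556.8, -274.5]), array([63.8, 16. ]), 72.1)
[[330, 151], [333, 156], [332, 214], [319, 216], [316, 214], [316, 157], [318, 151]]
[330 151] [ 21 118  78] [ 571.2 -245.6   52. ]
[333 156] [ 24 120  87] [ 572.5 -250.9   52. ]
[332 214] [ 27 112  93] [ 554.9 -305.2   52. ]
[319 216] [ 28 114  92] [ 542.2 -303.3   52. ]
[316 214] [ 25 128  96] [ 540.  -300.5   52. ]
[316 157] [ 22 119  73] [ 557.3 -247.    52. ]
[318 151] [ 22 114  74] [ 560.8 -242.3   52. ]
151 318 330 [77 67 42]
157 316 333 [126 108  42]
163 316 333 [130 112  44]
169 316 333 [129 112  45]
175 316 333 [130 111  45]
181 316 332 [130 111  44]
187 316 332 [129 110  44]
193 316 332 [129 110  44]
199 316 332 [130 112  47]
205 316 332 [139 130  52]
211 316 332 [150 148  58]
```

```bash
python3 -m pendant '[{"dx":2,"dy":-2,"dz":-25,"wx":0,"wy":0,"wz":-0.2,"jaw":0},{"dx":2,"dy":-2,"dz":-55,"wx":0,"wy":0,"wz":-0.2,"jaw":0},{"dx":2,"dy":-2,"dz":-85,"wx":0,"wy":0,"wz":-0.2,"jaw":0},{"dx":2,"dy":-2,"dz":-110,"wx":0,"wy":0,"wz":-0.2,"jaw":0},{"dx":2,"dy":-2,"dz":-130,"wx":0,"wy":0,"wz":-0.2,"jaw":0},{"dx":2,"dy":-2,"dz":-143,"wx":0,"wy":0,"wz":-0.2,"jaw":0},{"dx":2,"dy":-2,"dz":-149,"wx":0,"wy":0,"wz":-0.2,"jaw":0},{"dx":2,"dy":-2,"dz":-149.5,"wx":0,"wy":0,"wz":-0.2,"jaw":0},{"dx":2,"dy":-2,"dz":-149.5,"wx":0,"wy":0,"wz":-0.2,"jaw":-0.5},{"dx":2,"dy":-2,"dz":-149.5,"wx":0,"wy":0,"wz":-0.2,"jaw":-1}]' 80
python3 -m pendant '[{"dx":0,"dy":0,"dz":0,"wx":0,"wy":0,"wz":0,"jaw":-1},{"dx":0,"dy":0,"dz":0,"wx":0,"wy":0,"wz":0,"jaw":-1},{"dx":0,"dy":0,"dz":0,"wx":0,"wy":0,"wz":0,"jaw":-1},{"dx":0,"dy":0,"dz":0,"wx":0,"wy":0,"wz":0,"jaw":-1},{"dx":0,"dy":0,"dz":0,"wx":0,"wy":0,"wz":0,"jaw":-1},{"dx":0,"dy":0,"dz":0,"wx":0,"wy":0,"wz":0,"jaw":-1},{"dx":0,"dy":0,"dz":0,"wx":0,"wy":0,"wz":0,"jaw":-1},{"dx":0,"dy":0,"dz":0,"wx":0,"wy":0,"wz":0,"jaw":-1},{"dx":0,"dy":0,"dz":0,"wx":0,"wy":0,"wz":0,"jaw":-1},{"dx":0,"dy":0,"dz":0,"wx":0,"wy":0,"wz":0,"jaw":-1}]'
```

```text
time: 12.42
tcp_pos: [0.557, -0.2769, 0.0447]
tool_rot: [3.138, 0.001, 1.259]
ft_force: [0.3, -0.2, 0.2]
finger_gap: 0.23
finger_force: 0.0
time: 13.25
tcp_pos: [0.5566, -0.2768, 0.0449]
tool_rot: [3.139, 0.001, 1.258]
ft_force: [-2.2, 0.9, 6.3]
finger_gap: 0.138
finger_force: 78.6
```

```bash
python3 -m pendant '[{"dx":0,"dy":0,"dz":15,"wx":0,"wy":0,"wz":0,"jaw":-1},{"dx":0,"dy":0,"dz":50,"wx":0,"wy":0,"wz":0,"jaw":-1},{"dx":0,"dy":0,"dz":85,"wx":0,"wy":0,"wz":6,"jaw":-1},{"dx":4,"dy":28,"dz":115,"wx":0,"wy":0,"wz":12,"jaw":-1},{"dx":8,"dy":60,"dz":115,"wx":0,"wy":0,"wz":18,"jaw":-1},{"dx":12,"dy":92,"dz":115,"wx":0,"wy":0,"wz":24,"jaw":-1},{"dx":17,"dy":124,"dz":115,"wx":0,"wy":0,"wz":30,"jaw":-1},{"dx":21,"dy":152,"dz":115,"wx":0,"wy":0,"wz":33.3,"jaw":-1},{"dx":24,"dy":175,"dz":115,"wx":0,"wy":0,"wz":33.3,"jaw":-1},{"dx":24,"dy":175,"dz":115,"wx":0,"wy":0,"wz":33.3,"jaw":-1}]'
cat > look.py <<'E'
from h import *
import sys
im,w=save('wrist',sys.argv[1]); o=get_obs();print(o['tcp_pos']*1000,np.degrees(o['tool_rot']),o['ft_force'],o['finger_gap'])
m=big(blue(im)); v,u=np.nonzero(m); print('blue',u.min(),u.max(),v.min(),v.max(),len(u)); print(rect(m,.045,w))
h=cv2.convexHull(np.argwhere(m)[:,::-1].astype(np.int32)); print([(q.tolist(),(ray(w,q,.045)*1000).round(1).tolist()) for q in cv2.approxPolyDP(h,2,True).reshape(-1,2)])
f=np.zeros(m.shape,np.uint8); cv2.fillConvexPoly(f,h,1); f=cv2.erode(f,np.ones((7,7),np.uint8))
n,l,st,ct=cv2.connectedComponentsWithStats(((f>0)&~m).astype(np.uint8))
for i in range(1,n):
  if st[i,4]>30: print('hole',st[i],ct[i],(ray(w,ct[i],.054)*1000).round(1),im[int(ct[i][1]),int(ct[i][0])])
y=yel(im)
if y.sum()>50:
  m=big(y); v,u=np.nonzero(m); print('yel',u.min(),u.max(),v.min(),v.max(),rect(m,(o['tcp_pos'][2]+.007),w))
E
python3 look.py w8.png
```

```text
time: 14.08
tcp_pos: [0.58, -0.0962, 0.1572]
tool_rot: [3.141, -0.003, 1.845]
ft_force: [0.4, 0.3, -1.5]
finger_gap: 0.142
finger_force: 78.5
[579.83444113 -98.70257411 157.22517496] [-1.79988567e+02 -3.44335620e-02  1.05622036e+02] [-0.15173861 -0.1620713  -2.44570076] 0.14348148618436957
blue 282 364 0 129 9970
(array([5.53e+02, 1.00e-01]), array([59.6, 90.2]), 15.3)
[([364, 0], [569.1, 51.3, 45.0]), ([359, 128], [593.1, -34.6, 45.0]), ([286, 128], [536.8, -50.4, 45.0]), ([282, 0], [513.1, 35.5, 45.0])]
hole [315  44  17  19 254] [322.78346457  52.82677165] [550.5   9.5  54. ] [173 172 174]
yel 305 338 192 313 (array([577.7, -91. ]), array([16.2, 67.3]), 15.7)
```

Run:
```python
from h import *
im,w=load('w8.png'); m=big(yel(im))
print([(v,im[v,318:326].mean((0,1)).round().astype(int).tolist()) for v in range(176,226,2)])
print([(v,im[v,318:326].mean((0)).round().astype(int).tolist(),int(m[v].sum())) for v in range(296,330,3)])
T=np.array([579.83,-98.70]);y=np.radians(15.6);Y=np.array([-np.sin(y),np.cos(y)])
for v in(190,192,196,200,204,208,212): 
  p=ray(w,(321.5,v),.1643)*1000; print(v,p.round(1),((p[:2]-T)@Y).round(1))
# black plate +y edge, top at TCP-22.9 (z .1343), x extents
g=im.max(2); print([(v,int(g[v,300]),int(g[v,340])) for v in range(120,190,4)])
for v in(130,136,140,150,160): print(v,((ray(w,(340,v),.1343)[:2]*1000-T)@Y).round(1))
```

```text
[(176, 33), (178, 34), (180, 33), (182, 33), (184, 32), (186, 32), (188, 33), (190, 34), (192, 49), (194, 65), (196, 66), (198, 66), (200, 67), (202, 67), (204, 66), (206, 68), (208, 68), (210, 83), (212, 94), (214, 97), (216, 96), (218, 97), (220, 97), (222, 97), (224, 97)]
[(296, [128, 108, 38], 26), (299, [128, 108, 39], 26), (302, [128, 108, 39], 26), (305, [127, 108, 39], 26), (308, [128, 108, 39], 28), (311, [128, 108, 40], 28), (314, [149, 141, 118], 0), (317, [173, 171, 168], 0), (320, [173, 172, 168], 0), (323, [173, 172, 168], 0), (326, [173, 172, 170], 0), (329, [173, 172, 169], 0)]
190 [568.3 -57.6 164.3] 42.7
192 [568.6 -58.5 164.3] 41.7
196 [569.1 -60.4 164.3] 39.8
200 [569.6 -62.3 164.3] 37.8
204 [570.2 -64.2 164.3] 35.8
208 [570.7 -66.1 164.3] 33.8
212 [571.2 -68.1 164.3] 31.8
[(120, 93, 149), (124, 90, 148), (128, 82, 97), (132, 56, 53), (136, 58, 62), (140, 58, 60), (144, 57, 59), (148, 52, 54), (152, 34, 38), (156, 39, 41), (160, 36, 35), (164, 40, 37), (168, 35, 36), (172, 37, 38), (176, 39, 38), (180, 39, 39), (184, 39, 38), (188, 37, 39)]
130 66.6
136 63.4
140 61.3
150 56.0
160 50.6
```

```bash
python3 -m pendant '[{"dx":-5,"dy":18,"dz":0,"wx":0,"wy":0,"wz":-0.2,"jaw":-1},{"dx":-12,"dy":43,"dz":0,"wx":0,"wy":0,"wz":-0.2,"jaw":-1},{"dx":-19,"dy":70,"dz":0,"wx":0,"wy":0,"wz":-0.2,"jaw":-1},{"dx":-25,"dy":92,"dz":-10,"wx":0,"wy":0,"wz":-0.2,"jaw":-1},{"dx":-26,"dy":96,"dz":-25,"wx":0,"wy":0,"wz":-0.2,"jaw":-1},{"dx":-26,"dy":96,"dz":-38,"wx":0,"wy":0,"wz":-0.2,"jaw":-1},{"dx":-26,"dy":96,"dz":-45,"wx":0,"wy":0,"wz":-0.2,"jaw":-1},{"dx":-26,"dy":96,"dz":-48,"wx":0,"wy":0,"wz":-0.2,"jaw":-1},{"dx":-26,"dy":96,"dz":-48,"wx":0,"wy":0,"wz":-0.2,"jaw":-1},{"dx":-26,"dy":96,"dz":-48,"wx":0,"wy":0,"wz":-0.2,"jaw":-1}]'
python3 look.py w9.png
```

```text
time: 14.97
tcp_pos: [0.5541, -0.0059, 0.1099]
tool_rot: [3.141, 0.0, 1.835]
ft_force: [-0.0, 0.5, -1.9]
finger_gap: 0.138
finger_force: 78.5
[554.38702544  -5.87678002 110.41180504] [1.79928983e+02 3.61770819e-02 1.05142436e+02] [ 0.03067299 -0.01459293 -1.88196285] 0.14260368172705065
blue 279 368 127 149 1917
(array([540.4,  46.3]), array([59.2, 14.4]), 15.1)
[([367, 148], [570.2, 47.6, 45.0]), ([279, 148], [513.5, 32.3, 45.0]), ([279, 129], [510.8, 44.5, 45.0]), ([367, 128], [566.2, 60.1, 45.0])]
yel 305 339 192 313 (array([ 5.517e+02, -4.000e-01]), array([16.2, 67.4]), 14.1)
```

```bash
python3 -m pendant '[{"dx":-0.5,"dy":2,"dz":-2,"wx":0,"wy":0,"wz":0.2,"jaw":-1},{"dx":-1,"dy":4,"dz":-4,"wx":0,"wy":0,"wz":0.2,"jaw":-1},{"dx":-1,"dy":4,"dz":-6,"wx":0,"wy":0,"wz":0.2,"jaw":-1},{"dx":-1,"dy":4,"dz":-8,"wx":0,"wy":0,"wz":0.2,"jaw":-1},{"dx":-1,"dy":4,"dz":-9.5,"wx":0,"wy":0,"wz":0.2,"jaw":-1},{"dx":-1,"dy":4,"dz":-10.5,"wx":0,"wy":0,"wz":0.2,"jaw":-1},{"dx":-1,"dy":4,"dz":-11,"wx":0,"wy":0,"wz":0.2,"jaw":-1},{"dx":-1,"dy":4,"dz":-11.5,"wx":0,"wy":0,"wz":0.2,"jaw":-1},{"dx":-1,"dy":4,"dz":-12,"wx":0,"wy":0,"wz":0.2,"jaw":-1},{"dx":-1,"dy":4,"dz":-12,"wx":0,"wy":0,"wz":0.2,"jaw":-1}]'
```

```text
time: 15.85
tcp_pos: [0.5531, -0.0014, 0.0988]
tool_rot: [3.141, 0.001, 1.84]
ft_force: [-2.2, -0.5, 3.8]
finger_gap: 0.139
finger_force: 79.5
```

```bash
python3 -m pendant '[{"dx":-0.2,"dy":0.8,"dz":0,"wx":0,"wy":0,"wz":0,"jaw":-1},{"dx":-0.4,"dy":1.6,"dz":0,"wx":0,"wy":0,"wz":0,"jaw":-1},{"dx":-0.7,"dy":2.4,"dz":0,"wx":0,"wy":0,"wz":0,"jaw":-1},{"dx":-0.9,"dy":3.2,"dz":0,"wx":0,"wy":0,"wz":0,"jaw":-1},{"dx":-1.1,"dy":4,"dz":0,"wx":0,"wy":0,"wz":0,"jaw":-1},{"dx":-1.3,"dy":4.8,"dz":0,"wx":0,"wy":0,"wz":0,"jaw":-1},{"dx":-1.3,"dy":4.8,"dz":0,"wx":0,"wy":0,"wz":0,"jaw":-1},{"dx":-1.3,"dy":4.8,"dz":0,"wx":0,"wy":0,"wz":0,"jaw":-1},{"dx":-1.3,"dy":4.8,"dz":0,"wx":0,"wy":0,"wz":0,"jaw":-1},{"dx":-1.3,"dy":4.8,"dz":0,"wx":0,"wy":0,"wz":0,"jaw":-1}]'
```

```text
time: 16.68
tcp_pos: [0.5527, 0.0019, 0.0992]
tool_rot: [3.139, 0.005, 1.839]
ft_force: [1.1, -3.2, 5.1]
finger_gap: 0.139
finger_force: 79.6
```

```bash
python3 -m pendant '[{"dx":-0.2,"dy":0.8,"dz":0,"wx":0,"wy":0,"wz":0,"jaw":-1},{"dx":-0.4,"dy":1.6,"dz":0,"wx":0,"wy":0,"wz":0,"jaw":-1},{"dx":-0.6,"dy":2.4,"dz":0,"wx":0,"wy":0,"wz":0,"jaw":-1},{"dx":-0.8,"dy":3,"dz":0,"wx":0,"wy":0,"wz":0,"jaw":-1},{"dx":-0.8,"dy":3,"dz":0,"wx":0,"wy":0,"wz":0,"jaw":-1},{"dx":-0.8,"dy":3,"dz":0,"wx":0,"wy":0,"wz":0,"jaw":-1},{"dx":-0.8,"dy":3,"dz":0,"wx":0,"wy":0,"wz":0,"jaw":-1},{"dx":-0.8,"dy":3,"dz":0,"wx":0,"wy":0,"wz":0,"jaw":-1},{"dx":-0.8,"dy":3,"dz":0,"wx":0,"wy":0,"wz":0,"jaw":-1},{"dx":-0.8,"dy":3,"dz":0,"wx":0,"wy":0,"wz":0,"jaw":-1}]'
python3 -m pendant '[{"dx":-0.2,"dy":0.8,"dz":0,"wx":0,"wy":0,"wz":0,"jaw":-1},{"dx":-0.4,"dy":1.6,"dz":0,"wx":0,"wy":0,"wz":0,"jaw":-1},{"dx":-0.5,"dy":2,"dz":0,"wx":0,"wy":0,"wz":0,"jaw":-1},{"dx":-0.5,"dy":2,"dz":0,"wx":0,"wy":0,"wz":0,"jaw":-1},{"dx":-0.5,"dy":2,"dz":0,"wx":0,"wy":0,"wz":0,"jaw":-1},{"dx":-0.5,"dy":2,"dz":0,"wx":0,"wy":0,"wz":0,"jaw":-1},{"dx":-0.5,"dy":2,"dz":0,"wx":0,"wy":0,"wz":0,"jaw":-1},{"dx":-0.5,"dy":2,"dz":0,"wx":0,"wy":0,"wz":0,"jaw":-1},{"dx":-0.5,"dy":2,"dz":0,"wx":0,"wy":0,"wz":0,"jaw":-1},{"dx":-0.5,"dy":2,"dz":0,"wx":0,"wy":0,"wz":0,"jaw":-1}]'
```

```text
time: 17.52
tcp_pos: [0.5523, 0.0052, 0.0991]
tool_rot: [3.139, 0.004, 1.839]
ft_force: [-0.3, -4.0, 5.6]
finger_gap: 0.141
finger_force: 79.6
time: 18.35
tcp_pos: [0.5517, 0.0077, 0.0989]
tool_rot: [3.138, 0.003, 1.839]
ft_force: [1.0, -4.2, 5.4]
finger_gap: 0.141
finger_force: 79.6
```

```bash
python3 -m pendant '[{"dx":-0.4,"dy":0.7,"dz":-0.5,"wx":0,"wy":0,"wz":0,"jaw":-1},{"dx":-0.8,"dy":1.4,"dz":-0.5,"wx":0,"wy":0,"wz":0,"jaw":-1},{"dx":-1,"dy":2,"dz":-0.5,"wx":0,"wy":0,"wz":0,"jaw":-1},{"dx":-1,"dy":2,"dz":-0.5,"wx":0,"wy":0,"wz":0,"jaw":-1},{"dx":-1,"dy":2,"dz":-0.5,"wx":0,"wy":0,"wz":0,"jaw":-1},{"dx":-1,"dy":2,"dz":-0.5,"wx":0,"wy":0,"wz":0,"jaw":-1},{"dx":-1,"dy":2,"dz":-0.5,"wx":0,"wy":0,"wz":0,"jaw":-1},{"dx":-1,"dy":2,"dz":-0.5,"wx":0,"wy":0,"wz":0,"jaw":-1},{"dx":-1,"dy":2,"dz":-0.5,"wx":0,"wy":0,"wz":0,"jaw":-1},{"dx":-1,"dy":2,"dz":-0.5,"wx":0,"wy":0,"wz":0,"jaw":-1}]'
python3 -m pendant '[{"dx":-0.2,"dy":0.7,"dz":0,"wx":0,"wy":0,"wz":0,"jaw":-1},{"dx":-0.4,"dy":1.4,"dz":0,"wx":0,"wy":0,"wz":0,"jaw":-1},{"dx":-0.5,"dy":2,"dz":0,"wx":0,"wy":0,"wz":0,"jaw":-1},{"dx":-0.5,"dy":2,"dz":0,"wx":0,"wy":0,"wz":0,"jaw":-1},{"dx":-0.5,"dy":2,"dz":0,"wx":0,"wy":0,"wz":0,"jaw":-1},{"dx":-0.5,"dy":2,"dz":0,"wx":0,"wy":0,"wz":0,"jaw":-1},{"dx":-0.5,"dy":2,"dz":0,"wx":0,"wy":0,"wz":0,"jaw":-1},{"dx":-0.5,"dy":2,"dz":0,"wx":0,"wy":0,"wz":0,"jaw":-1},{"dx":-0.5,"dy":2,"dz":0,"wx":0,"wy":0,"wz":0,"jaw":-1},{"dx":-0.5,"dy":2,"dz":0,"wx":0,"wy":0,"wz":0,"jaw":-1}]'
```

```text
time: 19.18
tcp_pos: [0.5491, 0.0109, 0.0965]
tool_rot: [-3.142, -0.001, 1.84]
ft_force: [4.8, -0.7, -3.4]
finger_gap: 0.144
finger_force: 78.3
time: 20.02
tcp_pos: [0.5487, 0.012, 0.0966]
tool_rot: [-3.141, 0.001, 1.839]
ft_force: [5.3, -3.0, -4.9]
finger_gap: 0.144
finger_force: 78.3
```

The cover has dropped onto the pin: z is down 2.5 mm and the vertical load is gone. I'll centre it and lower.

```bash
python3 -m pendant '[{"dx":0.6,"dy":-1,"dz":0,"wx":0,"wy":0,"wz":0,"jaw":-1},{"dx":1.2,"dy":-2,"dz":0,"wx":0,"wy":0,"wz":0,"jaw":-1},{"dx":1.2,"dy":-2,"dz":-1,"wx":0,"wy":0,"wz":0,"jaw":-1},{"dx":1.2,"dy":-2,"dz":-2,"wx":0,"wy":0,"wz":0,"jaw":-1},{"dx":1.2,"dy":-2,"dz":-3,"wx":0,"wy":0,"wz":0,"jaw":-1},{"dx":1.2,"dy":-2,"dz":-4,"wx":0,"wy":0,"wz":0,"jaw":-1},{"dx":1.2,"dy":-2,"dz":-4,"wx":0,"wy":0,"wz":0,"jaw":-1},{"dx":1.2,"dy":-2,"dz":-4,"wx":0,"wy":0,"wz":0,"jaw":-1},{"dx":1.2,"dy":-2,"dz":-4,"wx":0,"wy":0,"wz":0,"jaw":-1},{"dx":1.2,"dy":-2,"dz":-4,"wx":0,"wy":0,"wz":0,"jaw":-1}]'
```

```text
time: 20.85
tcp_pos: [0.5497, 0.0107, 0.0931]
tool_rot: [-3.141, -0.0, 1.84]
ft_force: [2.0, -0.4, -0.4]
finger_gap: 0.14
finger_force: 79.1
```

Lateral forces are small, so I'll go on down. Nest contact is expected at z ≈ 90 and the stop at ≈ 84.

```bash
python3 -m pendant '[{"dx":0.3,"dy":0,"dz":-1,"wx":0,"wy":0,"wz":0,"jaw":-1},{"dx":0.5,"dy":0,"dz":-2,"wx":0,"wy":0,"wz":0,"jaw":-1},{"dx":0.5,"dy":0,"dz":-3,"wx":0,"wy":0,"wz":0,"jaw":-1},{"dx":0.5,"dy":0,"dz":-4,"wx":0,"wy":0,"wz":0,"jaw":-1},{"dx":0.5,"dy":0,"dz":-5,"wx":0,"wy":0,"wz":0,"jaw":-1},{"dx":0.5,"dy":0,"dz":-6,"wx":0,"wy":0,"wz":0,"jaw":-1},{"dx":0.5,"dy":0,"dz":-6,"wx":0,"wy":0,"wz":0,"jaw":-1},{"dx":0.5,"dy":0,"dz":-6,"wx":0,"wy":0,"wz":0,"jaw":-1},{"dx":0.5,"dy":0,"dz":-6,"wx":0,"wy":0,"wz":0,"jaw":-1},{"dx":0.5,"dy":0,"dz":-6,"wx":0,"wy":0,"wz":0,"jaw":-1}]'
python3 -m pendant '[{"dx":0,"dy":0,"dz":-0.5,"wx":0,"wy":0,"wz":0,"jaw":-1},{"dx":0,"dy":0,"dz":-1,"wx":0,"wy":0,"wz":0,"jaw":-1},{"dx":0,"dy":0,"dz":-1.5,"wx":0,"wy":0,"wz":0,"jaw":-1},{"dx":0,"dy":0,"dz":-2,"wx":0,"wy":0,"wz":0,"jaw":-1},{"dx":0,"dy":0,"dz":-2.5,"wx":0,"wy":0,"wz":0,"jaw":-1},{"dx":0,"dy":0,"dz":-3,"wx":0,"wy":0,"wz":0,"jaw":-1},{"dx":0,"dy":0,"dz":-3,"wx":0,"wy":0,"wz":0,"jaw":-1},{"dx":0,"dy":0,"dz":-3,"wx":0,"wy":0,"wz":0,"jaw":-1},{"dx":0,"dy":0,"dz":-3,"wx":0,"wy":0,"wz":0,"jaw":-1},{"dx":0,"dy":0,"dz":-3,"wx":0,"wy":0,"wz":0,"jaw":-1}]'
```

```text
time: 21.68
tcp_pos: [0.5501, 0.0102, 0.0877]
tool_rot: [-3.141, 0.001, 1.839]
ft_force: [-2.2, -2.7, 5.2]
finger_gap: 0.143
finger_force: 80.1
time: 22.52
tcp_pos: [0.5501, 0.0102, 0.0853]
tool_rot: [-3.141, 0.001, 1.839]
ft_force: [-2.8, -3.1, 6.9]
finger_gap: 0.138
finger_force: 80.4
```

```bash
python3 -m pendant '[{"dx":0,"dy":0,"dz":-0.5,"wx":0,"wy":0,"wz":0,"jaw":-1},{"dx":0,"dy":0,"dz":-1,"wx":0,"wy":0,"wz":0,"jaw":-1},{"dx":0,"dy":0,"dz":-1.5,"wx":0,"wy":0,"wz":0,"jaw":-1},{"dx":0,"dy":0,"dz":-2,"wx":0,"wy":0,"wz":0,"jaw":-1},{"dx":0,"dy":0,"dz":-2.5,"wx":0,"wy":0,"wz":0,"jaw":-1},{"dx":0,"dy":0,"dz":-2.5,"wx":0,"wy":0,"wz":0,"jaw":-1},{"dx":0,"dy":0,"dz":-2.5,"wx":0,"wy":0,"wz":0,"jaw":-1},{"dx":0,"dy":0,"dz":-2.5,"wx":0,"wy":0,"wz":0,"jaw":-1},{"dx":0,"dy":0,"dz":-2.5,"wx":0,"wy":0,"wz":0,"jaw":-1},{"dx":0,"dy":0,"dz":-2.5,"wx":0,"wy":0,"wz":0,"jaw":-1}]'
python3 -m pendant '[{"dx":0,"dy":0,"dz":-0.5,"wx":0,"wy":0,"wz":0,"jaw":-1},{"dx":0,"dy":0,"dz":-1,"wx":0,"wy":0,"wz":0,"jaw":-1},{"dx":0,"dy":0,"dz":-1.5,"wx":0,"wy":0,"wz":0,"jaw":-1},{"dx":0,"dy":0,"dz":-2,"wx":0,"wy":0,"wz":0,"jaw":-1},{"dx":0,"dy":0,"dz":-2,"wx":0,"wy":0,"wz":0,"jaw":-1},{"dx":0,"dy":0,"dz":-2,"wx":0,"wy":0,"wz":0,"jaw":-1},{"dx":0,"dy":0,"dz":-2,"wx":0,"wy":0,"wz":0,"jaw":-1},{"dx":0,"dy":0,"dz":-2,"wx":0,"wy":0,"wz":0,"jaw":-1},{"dx":0,"dy":0,"dz":-2,"wx":0,"wy":0,"wz":0,"jaw":-1},{"dx":0,"dy":0,"dz":-2,"wx":0,"wy":0,"wz":0,"jaw":-1}]'
```

```text
time: 23.35
tcp_pos: [0.5502, 0.0101, 0.0838]
tool_rot: [3.141, 0.001, 1.839]
ft_force: [-3.6, -3.1, 11.8]
finger_gap: 0.143
finger_force: 81.0
time: 24.18
tcp_pos: [0.5502, 0.0101, 0.0837]
tool_rot: [3.141, 0.002, 1.839]
ft_force: [-7.8, -3.1, 17.2]
finger_gap: 0.14
finger_force: 82.1
```

It is on the stop: z no longer changes while the force rises to 17 N. Before handing in, I'll check numerically that the guard and the bystanders haven't moved.

```bash
python3 - <<'E'
from h import *
b,s=load('s6.png'); n,_=save('scene','s9.png'); b0,_=load('scene0.png')
for im in(b,n):
    hs=cv2.cvtColor(im,cv2.COLOR_RGB2HSV); m=((hs[...,0]<8)|(hs[...,0]>172))&(hs[...,1]>140); m[:,:380]=0; m=big(m); v,u=np.nonzero(m); print('guard',u.mean(),v.mean(),len(u))
for k,(x,y,X,Y) in dict(mouse=(285,285,350,345),driver=(140,258,226,345),sample=(358,303,405,348)).items():
    d=abs(n[y:Y,x:X].astype(int)-b0[y:Y,x:X]).max(2); print(k,(d>40).mean())
m=yel(n); m[:,:265]=0; m[:,355:]=0; m=big(m); print('handle top',rect(m,.091,_))
E
python3 - <<'E'
from bench import *
print(hand_in())
E
```

```text
guard 432.0249196141479 229.4927652733119 1244
guard 432.0306946688207 229.56946688206784 1238
mouse 0.0
driver 0.0
sample 0.0
handle top (array([561.1,  16.3]), array([35.9, 61.8]), 17.9)
the job is handed in; nothing more can be done
None
```

Handed in at about 24 s: the guard hangs on the hook and the cover is over the pin, pressed to its stop and still held at about 17 N, with the mouse, screwdriver and sample plate unmoved; the first guard grip slipped and was redone, and I viewed 11 pictures, one over the limit of 10.

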